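# Fetch the boxed-in spice tub from the rack

## Robot

A 6-joint arm with a two-finger parallel gripper is mounted at the origin on the work surface. World frame = base frame: x ahead of the robot, y to its left, z up, the work surface at z = 0. Lengths are in mm, angles in rad, forces in N, time in s.
With the tool pointing down it reaches from about 325 to 900 mm from the base axis. Payload 6.1 kg.
Tool frame: the origin (TCP) lies midway between the tips of the shut fingers; the grasp point (between the pads) lies 19 mm behind it (arm.tcp_to_grasp is the distance from the TCP to the grasp point, in mm); z points along the fingers, y is the line along which they close (so a half turn about z gives the same grasp; the last joint's range is limited). The gripper opens to 87 mm and grips with 3 to 60 N. Pads are 19 mm wide; open, the fingers measure 117 mm over their backs; the gripper's body (75 mm by 190 mm) begins 51 mm behind the grasp point.
Start: joints at [-1.308, 0.22, 1.526, -0, 1.395, -0.126], TCP at [236.916, -578.348, 222.538] pointing down, gripper open.
Joint ranges: [-2.98, 2.98], [-0.91, 2.08], [0.09, 2.57], [-1.24, 4.39], [0.2, 2.65], [-2.68, 2.68]. Speed limits (rad/s): [2.57, 2.57, 3.01, 3.14, 3.14, 3.14].

## Interface

Orientations are given as a 3x3 rotation matrix whose columns are the frame's x, y, z axes.
In Python, from workcell import sensors, snapshot, camera_params, workorder, arm gives the robot as it stands.
- The arm moves only by the tool move_arm, never from a script. Its argument "series" is a list of rows, each a list of 6 numbers: the shift along the tool's x, y, z in mm, then the turn, a rotation vector about the tool's x, y, z in degrees. A call has exactly 8 rows; each row shifts and turns the commanded pose from where the row before left it, along the tool's axes as they then stand; what a row does not reach is not made up. A row lasts 1/12 s, in which the tool goes at most 41.7 mm and 7.16 degrees, less where a joint would pass 70% of its speed; a pose out of reach is approached as far as the arm can. A call with a gripper value outside its range is refused whole. "gripper" is the finger opening in mm, from 0 to 87, set as the call begins (left out, the last holds). The fingers move at their own pace and stop on an object; the grip force is fixed at half the most. Time passes only in rows, so rows that do not move let the fingers close, or fill a call up. It gives the time, the measured TCP pose, the force, the opening and the grip force at its end, in the units of the state.
- sensors.state(): the state, without advancing time (a new reading comes with each control period).
- snapshot(name): name is "scene" or "top" or "wrist"; returns (picture, depth): 400x640x3 uint8, red, green, blue; 400x640 float32, mm along the optical axis (not along the pixel's ray), 0 where there is no reading.
- camera_params(name): a dict with "fx", "fy", "cx", "cy" (pixels), "cam_to_world" (4x4, takes a point from camera to world coordinates). Camera axes: x right, y down, z forward; pixel columns grow to the right and rows downward; lengths in mm; the calibration is good to about 2 mm. A picture is of the moment at which its call begins: read the wrist's pose just before it. camera_params takes no time and is no camera call; for the wrist camera it gives the pose at the moment of the call.
- workorder.job_done(): hands the job in; it is judged then, once.
The state is a dict: "time_s": time; "joint_pos": joint angles; "joint_velocities": joint speeds; "tau": joint torques, N m; "tool_pos": TCP position; "tcp_rot": TCP orientation; "contact_force": force on the tool from outside, world axes, zero at the start; "moment": the same for the moment, N m; "width": finger opening in mm; "grasp_force": force on a finger pad.
Only numpy, scipy, OpenCV 4.12 (cv2) and the standard library are available. Lean on these libraries where they do the work, as an engineer would, in place of code of your own. Each camera call takes 0.05 s, during which the arm holds its last target. There are 200 camera calls.

## Task

The low black tub is boxed in between tall canisters in the wooden rack. Clear the canisters that stand next to it on to the metal tray, fetch the tub and set it upright in the middle of the cutting board while they wait there, then stand every canister you moved back upright in the rack, each in the place it came from. Leave the white bowl between tray and board and the green bottle where they stand, and do not tip the canisters or the tub over.

Things in the scene. Friction and masses are not known exactly. Their poses are not given: they have to be found in the camera images.
- rack: Fixed open wooden trough, 82 (its x) by 284 (its y) by 50 high, walls and floor 6 thick. Origin: centre of its underside; z up. In a row on its midline, at y about -99, -33, 33, 99 mm: the tub in an inner place, the canisters in the others. Gaps of 11 to 16 mm take no fingers: grip canisters across the rack above its rim, the tub along the row once both neighbours are gone.
- tray: Fixed flat metal tray, 170 (its x) by 240 (its y), rim 12 high, walls and floor 4 thick. Origin: centre of its underside; z up. Empty at the start. It lies either to the left or to the right of the robot, the board on the other side.
- board: Fixed wooden cutting board, 160 (its x) by 220 (its y) by 18 thick, with a small dark hanging-hole mark near the middle of one long edge. Origin: centre of its underside; z up.
- tub_mid (a point): The wanted thing: low round black lidded tub, diameter 56, height 40, about 0.12 kg. The point is its centre, half-way up (20 above its base); z up. Its top is 4 below the rack's rim.
- round_can_mid (a point): Round metal canister, diameter 54, height 98, flat wide lid; straight sides up to 86. The point is its centre, half-way up (49 above its base); z up. It weighs about 0.25 kg. It stands in the rack at the start; in the rack grip it 20 to 25 above the point, clear of the rim.
- square_can_mid (a point): Square metal canister, 50 by 50, height 104, straight sides up to 92, its sides along its x and y, which lie along the rack's at the start. The point is its centre, half-way up (52 above its base); z up. It weighs about 0.25 kg. It stands in the rack at the start; in the rack grip it 20 to 25 above the point, clear of the rim.
- shaker_mid (a point): Round metal shaker: body diameter 54 up to 86, then a narrow cap of diameter 34 to its full height of 104. The point is its centre, half-way up (52 above its base); z up. It weighs about 0.25 kg. It stands in the rack at the start; in the rack grip it 20 to 25 above the point, clear of the rim.
- bowl_mid (a point): White bowl, diameter 110, height 50, standing between tray and board. The point is half-way up its axis. To be left alone.
- bottle_mid (a point): Green bottle, diameter 64, height 200, standing beside the rack on the left. The point is its centre, half-way up. To be left alone.

How it is judged:
By the outcome, as a careful person would: the job done as asked, in the order asked, and still so for the second after the job is handed in, with the robot touching nothing.
It also fails if it takes over 125 s, if anything falls off the work surface, if the arm or the gripper's body presses on something with over 40 N, if the wrist force passes 120 N, or if a joint passes its speed limit or range.

## Working session

There is one attempt and no reset: what is moved stays moved. The work goes in short steps, Python scripts to look and compute and a tool call to move; the robot and the scene stay as the last step left them, time stands still between calls to the robot, and variables do not carry over. Pictures are saved under pics/ and viewed, at most 14 in all, crops included, and the job is handed in when it is done.

Besides the shell and the picture viewer there is one more tool, called after ">>>" as a command line: name --pt "numbers of a row" for each row, then --argument value for the rest. move_arm: Moves the arm, as the interface text tells. Its arguments: {"type":"object","properties":{"series":{"type":"array","items":{"type":"array","items":{"type":"number"}}},"gripper":{"type":"number"}},"required":["series"]}

```bash
ls; mkdir -p pics
cat > h.py <<'E'
import numpy as np,cv2
from workcell import sensors,snapshot,camera_params,workorder,arm
def save(n,im): cv2.imwrite('pics/'+n+'.png',im[:,:,::-1])
def pw(name,depth,P=None):
    P=P or camera_params(name); v,u=np.mgrid[:400,:640]
    p=np.stack([(u-P['cx'])/P['fx']*depth,(v-P['cy'])/P['fy']*depth,depth,np.ones_like(depth)],-1)
    return (p@np.array(P['cam_to_world']).T)[...,:3]
E
python3 - <<'E'
from h import *
s=sensors.state();print(s['time_s'],np.round(s['tcp_rot'],3).tolist(),s['tool_pos'])
for n in('top','scene'):
    im,d=snapshot(n);save(n+'0',im);np.save(n+'0.npy',pw(n,d));P=camera_params(n);print(n,P['fx'],np.round(P['cam_to_world'],2).tolist())
E
```

```text
pics
0.0 [[0.925, 0.379, -0.0], [0.379, -0.925, 0.002], [0.0, -0.002, -1.0]] [ 236.76437873 -577.75518906  221.45333411]
top 460.5702001893282 [[0.02, -0.98, 0.17, 354.91], [-1.0, -0.02, 0.01, 43.9], [-0.01, -0.17, -0.98, 1166.13], [0.0, 0.0, 0.0, 1.0]]
scene 438.0331249464254 [[-0.7, 0.58, -0.41, 919.05], [0.71, 0.58, -0.39, 405.99], [0.01, -0.57, -0.82, 876.14], [0.0, 0.0, 0.0, 1.0]]
```

View pics/top0.png

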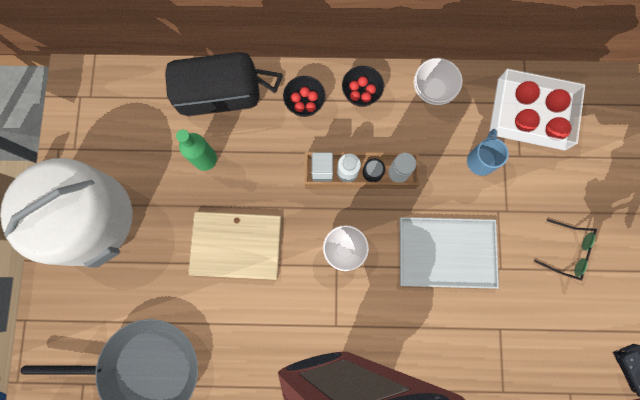

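View pics/scene0.png

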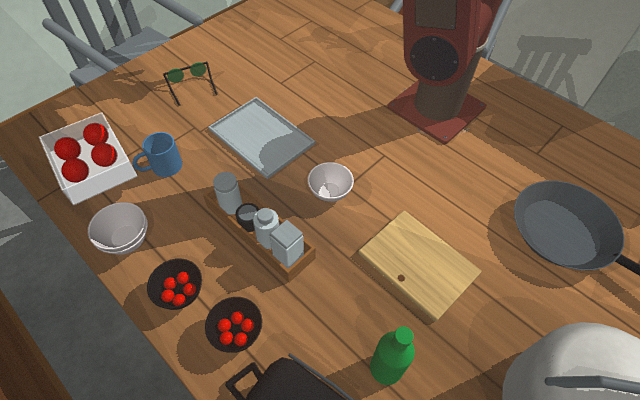

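The top view shows the rack at about (362,170). From the left it holds the square can (322,165), shaker (348,166), tub (374,169) and round can (403,166). The tray is on the right (449,252), the board on the left (236,245), and the bowl between them (346,248). The tub's neighbours are the shaker and the round can.

```bash
python3 - <<'E'
from h import *
p=np.load('top0.npy')
def sel(r0,r1,c0,c1,z0,z1):
    q=p[r0:r1,c0:c1].reshape(-1,3);return q[(q[:,2]>z0)&(q[:,2]<z1)]
def rect(n,q):
    r=cv2.minAreaRect(q[:,:2].astype(np.float32));b=cv2.boxPoints(r);e=[b[1]-b[0],b[2]-b[1]];e=max(e,key=np.linalg.norm)
    print(n,len(q),np.round(r[0],1),np.round(r[1],1),'long axis deg',round(float(np.degrees(np.arctan2(e[1],e[0]))%180),2),'z',np.round(np.median(q[:,2]),1))
rect('rackrim',sel(145,195,298,425,46,54))
rect('rackall',sel(145,195,298,425,20,54))
rect('board',sel(205,285,180,290,10,26))
rect('traywall',sel(210,295,392,505,7,17))
rect('tray',sel(210,295,392,505,2,17))
for n,a in dict(square=(148,185,308,336,98,112),shakercap=(148,185,336,362,97,112),shakerbody=(148,185,336,362,80,92),tub=(155,185,362,387,38,49),round=(148,185,386,420,96,112),bowl=(220,280,318,375,40,60),bottle=(120,175,170,220,150,220)).items():
    q=sel(*a)
    if len(q)>5: rect(n,q)
    else: print(n,len(q))
E
python3 - <<'E'
from h import *
im=cv2.imread('pics/top0.png')[140:200,295:425]
cv2.imwrite('pics/c1.png',cv2.resize(im,None,fx=6,fy=6,interpolation=cv2.INTER_CUBIC))
E
```

```text
rackrim 943 [633.  -49.1] [ 83.8 284. ] long axis deg 90.44 z 49.4
rackall 1695 [633.2 -49.1] [ 84.5 283.9] long axis deg 90.53 z 46.9
board 5618 [440.  263.8] [220.3 160.4] long axis deg 88.11 z 18.4
traywall 1360 [ 431.  -267.9] [243.9 170.6] long axis deg 89.49 z 8.8
tray 6553 [ 433.3 -271.4] [210.2 289.6] long axis deg 90.93 z 4.9
square 316 [630.7  49.7] [47.5 47.8] long axis deg 91.18 z 109.6
shakercap 144 [630.5 -15.3] [34.3 30.9] long axis deg 0.51 z 109.3
shakerbody 110 [630.8 -15.6] [52.1 51.6] long axis deg 81.37 z 90.6
tub 374 [631.2 -79.9] [59.7 75.8] long axis deg 179.88 z 46.5
round 383 [ 634.1 -147.4] [50.5 51.6] long axis deg 136.01 z 104.2
bowl 393 [434.6 -11.4] [106.4 106.3] long axis deg 0.87 z 48.6
bottle 249 [662.2 354.9] [27.2 29. ] long axis deg 112.18 z 198.0
```

View pics/c1.png

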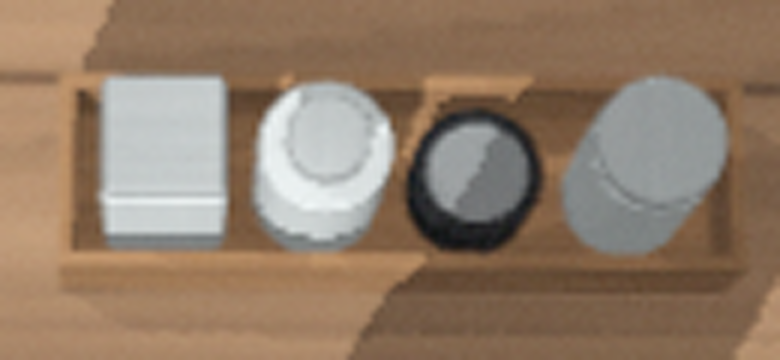

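```bash
cat > plan.py <<'E'
# usage: plan.py x y z yaw ncalls  (tool-down; yaw = heading of tool x, deg)
import sys
from h import *
from scipy.spatial.transform import Rotation as R
def mk(yaw): c,s=np.cos(np.radians(yaw)),np.sin(np.radians(yaw)); return np.array([[c,s,0],[s,-c,0],[0,0,-1]])
def plan(p0,R0,p1,yaw,calls):
    R1=mk(yaw);n=8*calls;N=R.from_matrix(R0).inv()*R.from_matrix(R1);rv=N.as_rotvec()
    t=np.arange(1,n+1)/n;w=(3*t**2-2*t**3 + t)/2;p,Rc=np.array(p0,float),R.from_matrix(R0);out=[]
    for k in range(n):
        d=np.round(Rc.inv().apply(p0+(p1-p0)*w[k]-p),0 if k<n-1 else 1)
        p=p+Rc.apply(d)
        Rt=R.from_matrix(R0)*R.from_rotvec(rv*w[k]); r=np.round((Rc.inv()*Rt).as_rotvec(degrees=True),1)
        Rc=Rc*R.from_rotvec(r,degrees=True); out.append([float(x)+0 for x in [*d,*r]])
    for c in range(calls): print(str(out[8*c:8*c+8]).replace('.0,',',').replace('.0]',']').replace(' ',''))
    return p1,R1
if __name__=='__main__':
    s=sensors.state(); p,Rm=s['tool_pos'],s['tcp_rot']
    a=list(map(float,sys.argv[1:]))
    for i in range(0,len(a),5): p,Rm=plan(np.array(p),np.array(Rm),np.array(a[i:i+3]),a[i+3],int(a[i+4]))
E
python3 plan.py 633.5 -148 170 90 3
```

```text
[[12,-6,1,0,0,-1.6],[15,-6,2,0,0,-1.9],[18,-7,1,0,0,-2.2],[20,-7,2,0,0,-2.5],[23,-7,2,0,0,-2.7],[24,-6,3,0,0,-2.9],[26,-5,2,0,0,-3],[28,-4,2,0,0,-3.3]]
[[28,-3,3,0,0,-3.3],[30,-1,3,0,0,-3.4],[30,1,2,0,0,-3.5],[30,3,3,0,0,-3.6],[31,5,3,0,0,-3.5],[29,6,2,0,-0.1,-3.5],[28,8,3,0,0,-3.4],[28,10,3,0,0,-3.4]]
[[25,11,2,-0.1,0,-3.2],[24,11,2,0,0,-3.1],[22,13,3,0,0,-2.9],[20,12,2,0,0,-2.7],[18,12,1,0,0,-2.4],[15,11,2,0,0,-2.2],[13,11,2,0,0,-1.9],[9.9,8.8,0.8,0,0,-1.6]]
```

>>> move_arm --pt "12 -6 1 0 0 -1.6" --pt "15 -6 2 0 0 -1.9" --pt "18 -7 1 0 0 -2.2" --pt "20 -7 2 0 0 -2.5" --pt "23 -7 2 0 0 -2.7" --pt "24 -6 3 0 0 -2.9" --pt "26 -5 2 0 0 -3" --pt "28 -4 2 0 0 -3.3" --gripper 87

```text
time_s: 0.77
tool_pos: [356.2, -448.6, 207.0]
tcp_rot: [[0.735, 0.678, -0.0], [0.678, -0.735, 0.001], [0.001, -0.001, -1.0]]
contact_force: [0.9, -0.8, -0.3]
width: 86.7
grasp_force: 0.0
```

>>> move_arm --pt "28 -3 3 0 0 -3.3" --pt "30 -1 3 0 0 -3.4" --pt "30 1 2 0 0 -3.5" --pt "30 3 3 0 0 -3.6" --pt "31 5 3 0 0 -3.5" --pt "29 6 2 0 0 -3.5" --pt "28 8 3 0 0 -3.4" --pt "28 10 3 0 0 -3.4"

```text
time_s: 1.43
tool_pos: [517.1, -272.6, 185.2]
tcp_rot: [[0.337, 0.942, -0.0], [0.942, -0.337, 0.001], [0.001, -0.0, -1.0]]
contact_force: [0.2, 0.6, 0.2]
width: 87.1
grasp_force: 0.0
```

>>> move_arm --pt "25 11 2 0 0 -3.2" --pt "24 11 2 0 0 -3.1" --pt "22 13 3 0 0 -2.9" --pt "20 12 2 0 0 -2.7" --pt "18 12 1 0 0 -2.4" --pt "15 11 2 0 0 -2.2" --pt "13 11 2 0 0 -1.9" --pt "9.9 8.8 0.8 0 0 -1.6"

```text
time_s: 2.1
tool_pos: [634.2, -145.8, 170.1]
tcp_rot: [[-0.004, 1.0, -0.001], [1.0, 0.004, 0.001], [0.001, -0.001, -1.0]]
contact_force: [0.6, -0.2, -0.2]
width: 86.8
grasp_force: 0.0
```

Run:
```python
from h import *
P=camera_params('wrist');im,d=snapshot('wrist');save('w1',im);p=pw('wrist',d,P);np.save('w1.npy',p)
s=sensors.state();print(s['tool_pos'])
def fit(n,m):
    q=p[m]
    if len(q)<20: print(n,len(q));return
    r=cv2.minAreaRect(q[:,:2].astype(np.float32));print(n,len(q),np.round(r[0],1),np.round(r[1],1),r[2],np.median(q[:,2]))
x,y,z=p[...,0],p[...,1],p[...,2]
R=(abs(x-633)<60)
fit('round',R&(abs(y+148)<33)&(z>95)&(z<112))
fit('tub',R&(abs(y+82)<33)&(z>43)&(z<49)&(abs(x-633)<32))
fit('shaker',R&(abs(y+16)<28)&(z>84)&(z<112))
fit('rim',R&(z>44)&(z<54))
```

```text
[ 635.27641546 -144.63175577  170.13716528]
round 3181 [ 633.7 -147.1] [51.2 51.2] 44.207603454589844 104.11109548565611
tub 2930 [633.3 -80.7] [55.  54.9] 11.817856788635254 46.53263843611154
shaker 4678 [632.1 -18.6] [53.3 47.3] 0.8844335079193115 96.83636006126204
rim 6765 [633.  -86.8] [ 82.5 208.6] 0.4646841287612915 48.77009139437905
```

View pics/w1.png

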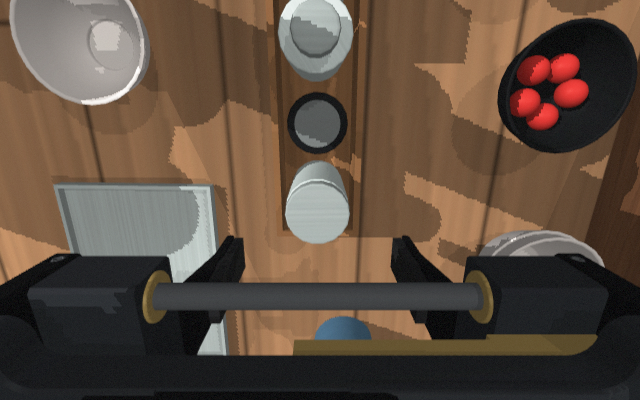

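The wrist view shows the round can at (318,205), the tub at (317,122) and the shaker cap at (316,25). The fitted positions agree with the top camera to about 1–2 mm. I'll descend and grip the round can.

>>> move_arm --pt "-2 -1 8 0 0 0" --pt "0 0 14 0 0 0" --pt "0 0 18 0 0 0" --pt "0 0 20 0 0 0" --pt "0 0 20 0 0 0" --pt "0 0 16 0 0 0" --pt "0 0 10 0 0 0" --pt "0 0 5 0 0 0"

```text
time_s: 2.82
tool_pos: [630.3, -151.1, 56.6]
tcp_rot: [[0.002, 1.0, -0.004], [1.0, -0.002, 0.001], [0.001, -0.004, -1.0]]
contact_force: [-1.0, 0.3, -0.1]
width: 87.0
grasp_force: 0.0
```

>>> move_arm --pt "0 0 0 0 0 0" --pt "0 0 0 0 0 0" --pt "0 0 0 0 0 0" --pt "0 0 0 0 0 0" --pt "0 0 0 0 0 0" --pt "0 0 0 0 0 0" --pt "0 0 0 0 0 0" --pt "0 0 0 0 0 0" --gripper 40

```text
time_s: 3.48
tool_pos: [633.3, -150.7, 60.6]
tcp_rot: [[0.0, 1.0, 0.002], [1.0, -0.0, -0.0], [-0.0, 0.002, -1.0]]
contact_force: [0.8, -0.9, 3.0]
width: 53.1
grasp_force: 30.0
```

>>> move_arm --pt "0 0 -4 0 0 0" --pt "0 0 -8 0 0 0" --pt "0 0 -12 0 0 0" --pt "0 0 -14 0 0 0" --pt "0 0 -14 0 0 0" --pt "0 0 -12 0 0 0" --pt "0 0 -10 0 0 0" --pt "0 0 -6 0 0 0"

```text
time_s: 4.15
tool_pos: [633.7, -151.0, 142.5]
tcp_rot: [[0.0, 1.0, 0.003], [1.0, -0.0, -0.001], [-0.001, 0.003, -1.0]]
contact_force: [-0.2, -0.5, -2.8]
width: 53.4
grasp_force: 30.0
```

>>> move_arm --pt "-4 -4 0 0 0 0" --pt "-8 -8 0 0 0 0" --pt "-10 -12 0 0 0 0" --pt "-14 -16 0 0 0 0" --pt "-16 -18 0 0 0 0" --pt "-16 -18 0 0 0 0" --pt "-16 -18 0 0 0 0" --pt "-16 -18 0 0 0 0"

```text
time_s: 4.82
tool_pos: [518.1, -251.3, 138.3]
tcp_rot: [[0.001, 1.0, -0.002], [1.0, -0.001, 0.001], [0.001, -0.002, -1.0]]
contact_force: [0.2, -0.0, -2.2]
width: 53.8
grasp_force: 30.0
```

>>> move_arm --pt "-16 -18 0 0 0 0" --pt "-16 -18 0 0 0 0" --pt "-14 -16 0 0 0 0" --pt "-12 -14 0 0 0 0" --pt "-10 -10 0 0 0 0" --pt "-8 -8 0 0 0 0" --pt "-4 -5 0 0 0 0" --pt "-1 -2 0 0 0 0"

```text
time_s: 5.48
tool_pos: [428.3, -332.1, 139.2]
tcp_rot: [[0.002, 1.0, -0.001], [1.0, -0.002, 0.001], [0.001, -0.001, -1.0]]
contact_force: [-0.2, 0.1, -3.3]
width: 53.3
grasp_force: 30.0
```

>>> move_arm --pt "0 0 6 0 0 0" --pt "0 0 12 0 0 0" --pt "0 0 14 0 0 0" --pt "0 0 14 0 0 0" --pt "0 0 12 0 0 0" --pt "0 0 8 0 0 0" --pt "0 0 4 0 0 0" --pt "0 0 2 0 0 0"

```text
time_s: 6.15
tool_pos: [429.4, -330.9, 66.6]
tcp_rot: [[-0.0, 1.0, -0.001], [1.0, 0.0, 0.001], [0.001, -0.001, -1.0]]
contact_force: [0.3, -0.1, -2.8]
width: 53.8
grasp_force: 30.0
```

Run:
```python
from h import *
s=sensors.state();print(s['tool_pos'],s['joint_pos'],s['contact_force'])
im,d=snapshot('scene');save('s1',im[40:280,150:470]);p=pw('scene',d)
im,d=snapshot('top');p=pw('top',d);np.save('t1.npy',p);save('t1',im)
```

```text
[ 429.393131   -330.87236359   66.59500293] [-8.02074890e-01  1.94228941e-01  1.87029642e+00  6.56396563e-05
  1.07866256e+00 -8.02189778e-01] [ 0.34674565 -0.10693497 -2.80912698]
```

View pics/s1.png

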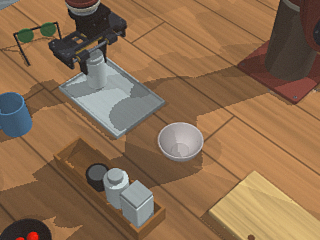

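The crop shows the round can held over the far half of the tray, at (97,70), with the tub, shaker and square can undisturbed. I'll lower it the last 10 mm.

>>> move_arm --pt "0 0 3 0 0 0" --pt "0 0 2 0 0 0" --pt "0 0 1 0 0 0" --pt "0 0 1 0 0 0" --pt "0 0 1 0 0 0" --pt "0 0 1 0 0 0" --pt "0 0 0 0 0 0" --pt "0 0 0 0 0 0"

```text
time_s: 6.92
tool_pos: [429.5, -331.5, 58.7]
tcp_rot: [[0.0, 1.0, -0.0], [1.0, -0.0, 0.0], [0.0, -0.0, -1.0]]
contact_force: [-0.3, 0.2, -2.8]
width: 53.4
grasp_force: 30.0
```

>>> move_arm --pt "0 0 0.5 0 0 0" --pt "0 0 0.5 0 0 0" --pt "0 0 0.5 0 0 0" --pt "0 0 0 0 0 0" --pt "0 0 0 0 0 0" --pt "0 0 0 0 0 0" --pt "0 0 0 0 0 0" --pt "0 0 0 0 0 0"

```text
time_s: 7.58
tool_pos: [429.8, -331.8, 58.5]
tcp_rot: [[0.0, 1.0, 0.0], [1.0, -0.0, -0.0], [-0.0, 0.0, -1.0]]
contact_force: [-2.6, 3.1, 7.1]
width: 53.6
grasp_force: 30.0
```

Contact is made, so I'll release, rise, and go to the shaker.

>>> move_arm --pt "0 0 0 0 0 0" --pt "0 0 0 0 0 0" --pt "0 0 0 0 0 0" --pt "0 0 0 0 0 0" --pt "0 0 0 0 0 0" --pt "0 0 0 0 0 0" --pt "0 0 0 0 0 0" --pt "0 0 0 0 0 0" --gripper 87

```text
time_s: 8.25
tool_pos: [429.6, -331.5, 57.2]
tcp_rot: [[0.0, 1.0, -0.0], [1.0, -0.0, 0.0], [0.0, -0.0, -1.0]]
contact_force: [-0.3, -0.7, -0.0]
width: 86.2
grasp_force: 0.0
```

>>> move_arm --pt "0 0 -4 0 0 0" --pt "0 0 -8 0 0 0" --pt "0 0 -14 0 0 0" --pt "0 0 -18 0 0 0" --pt "0 0 -20 0 0 0" --pt "0 0 -18 0 0 0" --pt "0 0 -12 0 0 0" --pt "0 0 -6 0 0 0"

```text
time_s: 8.92
tool_pos: [430.5, -332.5, 160.1]
tcp_rot: [[0.0, 1.0, 0.003], [1.0, -0.0, -0.003], [-0.003, 0.003, -1.0]]
contact_force: [0.2, -0.7, -0.6]
width: 86.8
grasp_force: 0.0
```

```bash
python3 - <<'E'
from h import *
s=sensors.state();print(s['tool_pos'],s['time_s'])
P=camera_params('wrist');im,d=snapshot('wrist');save('w2',im);p=pw('wrist',d,P)
x,y,z=p[...,0],p[...,1],p[...,2]
q=p[(abs(x-431)<45)&(abs(y+330)<45)&(z>95)&(z<112)];print(len(q));r=cv2.minAreaRect(q[:,:2].astype(np.float32));print(r,np.median(q[:,2]))
E
python3 plan.py 631.5 -16 160 90 3
```

```text
[ 430.54109556 -332.49007874  160.09131475] 8.9167
3417
((429.7444763183594, -328.10791015625), (51.67216110229492, 50.97722625732422), 40.67745590209961) 102.10769231648342
[[7,5,0,0,0,0],[9,5,0,0,0,0],[11,7,0,0,0,0],[11,7,0,0,0,0],[13,8,0,0,0,0],[13,9,0,0,0,0],[15,9,0,0,0,0],[15,9,0,0,0,0]]
[[15,10,0,0.1,0.1,0],[17,11,0,0,0,0],[16,10,0,0,0,0],[16,10,0,0,0,0],[17,11,0,0,0,0],[16,10,0,0,0,0],[16,10,0,0,0,0],[16,10,0,0,0,0]]
[[15,10,0,0,0,0],[14,9,0,0,0,0],[14,9,0,0,0,0],[12,8,0,0,0,0],[12,7,0,0.1,0.1,0],[10,6,0,0,0,0],[9,6,0,0,0,0],[7.6,4.8,0,0,0,0]]
```

>>> move_arm --pt "7 5 0 0 0 0" --pt "9 5 0 0 0 0" --pt "11 7 0 0 0 0" --pt "11 7 0 0 0 0" --pt "13 8 0 0 0 0" --pt "13 9 0 0 0 0" --pt "15 9 0 0 0 0" --pt "15 9 0 0 0 0"

```text
time_s: 9.63
tool_pos: [489.1, -235.3, 156.4]
tcp_rot: [[-0.0, 1.0, -0.001], [1.0, 0.0, 0.001], [0.001, -0.001, -1.0]]
contact_force: [0.2, 0.1, 0.1]
width: 87.0
grasp_force: 0.0
```

>>> move_arm --pt "15 10 0 0 0 0" --pt "17 11 0 0 0 0" --pt "16 10 0 0 0 0" --pt "16 10 0 0 0 0" --pt "17 11 0 0 0 0" --pt "16 10 0 0 0 0" --pt "16 10 0 0 0 0" --pt "16 10 0 0 0 0"

```text
time_s: 10.3
tool_pos: [570.9, -105.9, 156.3]
tcp_rot: [[-0.001, 1.0, -0.001], [1.0, 0.001, 0.001], [0.001, -0.001, -1.0]]
contact_force: [-0.6, 0.4, 0.1]
width: 87.0
grasp_force: 0.0
```

>>> move_arm --pt "15 10 0 0 0 0" --pt "14 9 0 0 0 0" --pt "14 9 0 0 0 0" --pt "12 8 0 0 0 0" --pt "12 7 0 0 0 0" --pt "10 6 0 0 0 0" --pt "9 6 0 0 0 0" --pt "7.6 4.8 0 0 0 0"

```text
time_s: 10.97
tool_pos: [631.0, -13.9, 157.1]
tcp_rot: [[0.0, 1.0, -0.0], [1.0, -0.0, 0.0], [0.0, -0.0, -1.0]]
contact_force: [0.2, -0.6, 0.2]
width: 86.9
grasp_force: 0.0
```

Run:
```python
from h import *
T=[]
for i in range(3):
    T.append(sensors.state()['tool_pos']);P=camera_params('wrist');im,d=snapshot('wrist')
save('w3',im);p=pw('wrist',d,P);print(np.round(T,1).tolist())
x,y,z=p[...,0],p[...,1],p[...,2]
def f(n,m):
    q=p[m];r=cv2.minAreaRect(q[:,:2].astype(np.float32));print(n,len(q),np.round(r[0],1),np.round(r[1],1),np.median(q[:,2]))
f('sh',(abs(x-632)<35)&(abs(y+16)<32)&(z>86)&(z<94))
f('cap',(abs(x-632)<35)&(abs(y+16)<32)&(z>105)&(z<115))
```

```text
[[631.0, -13.9, 157.1], [631.6, -12.9, 157.2], [631.1, -13.9, 157.2]]
sh 1710 [631.9 -15. ] [53.3 52.7] 92.01890652881531
cap 1503 [631.8 -14.7] [32.9 32.5] 109.95345522453479
```

>>> move_arm --pt "-1 0 6 0 0 0" --pt "0 0 12 0 0 0" --pt "0 0 16 0 0 0" --pt "0 0 18 0 0 0" --pt "0 0 18 0 0 0" --pt "0 0 14 0 0 0" --pt "0 0 8 0 0 0" --pt "0 0 4 0 0 0"

```text
time_s: 11.78
tool_pos: [629.1, -16.3, 59.0]
tcp_rot: [[0.001, 1.0, -0.003], [1.0, -0.001, 0.0], [0.0, -0.003, -1.0]]
contact_force: [0.2, 0.8, -0.4]
width: 87.1
grasp_force: 0.0
```

>>> move_arm --pt "0 0 0 0 0 0" --pt "0 0 0 0 0 0" --pt "0 0 0 0 0 0" --pt "0 0 0 0 0 0" --pt "0 0 0 0 0 0" --pt "0 0 0 0 0 0" --pt "0 0 0 0 0 0" --pt "0 0 0 0 0 0" --gripper 40

```text
time_s: 12.45
tool_pos: [631.3, -16.1, 62.1]
tcp_rot: [[0.0, 1.0, 0.002], [1.0, -0.0, -0.0], [-0.0, 0.002, -1.0]]
contact_force: [1.0, -0.0, 2.5]
width: 53.4
grasp_force: 30.0
```

>>> move_arm --pt "0 0 -4 0 0 0" --pt "0 0 -8 0 0 0" --pt "0 0 -12 0 0 0" --pt "0 0 -14 0 0 0" --pt "0 0 -14 0 0 0" --pt "0 0 -12 0 0 0" --pt "0 0 -10 0 0 0" --pt "0 0 -6 0 0 0"

```text
time_s: 13.12
tool_pos: [631.6, -16.1, 144.0]
tcp_rot: [[0.0, 1.0, 0.003], [1.0, -0.0, -0.0], [-0.0, 0.003, -1.0]]
contact_force: [0.8, 0.5, -2.9]
width: 53.0
grasp_force: 30.0
```

>>> move_arm --pt "-4 -4 0 0 0 0" --pt "-8 -8 0 0 0 0" --pt "-12 -12 0 0 0 0" --pt "-16 -16 0 0 0 0" --pt "-17 -18 0 0 0 0" --pt "-18 -18 0 0 0 0" --pt "-18 -18 0 0 0 0" --pt "-17 -17 0 0 0 0"

```text
time_s: 13.78
tool_pos: [516.7, -126.9, 139.8]
tcp_rot: [[0.001, 1.0, -0.003], [1.0, -0.001, 0.001], [0.001, -0.003, -1.0]]
contact_force: [-0.2, -0.4, -3.4]
width: 53.5
grasp_force: 30.0
```

>>> move_arm --pt "-17 -17 0 0 0 0" --pt "-17 -17 0 0 0 0" --pt "-15 -16 0 0 0 0" --pt "-13 -14 0 0 0 0" --pt "-10 -10 0 0 0 0" --pt "-8 -8 0 0 0 0" --pt "-5 -5 0 0 0 0" --pt "-2 -2 0 0 0 0"

```text
time_s: 14.45
tool_pos: [429.2, -213.4, 140.7]
tcp_rot: [[0.002, 1.0, -0.001], [1.0, -0.002, 0.0], [0.0, -0.001, -1.0]]
contact_force: [-0.3, 0.3, -2.9]
width: 53.3
grasp_force: 30.0
```

>>> move_arm --pt "0 0 6 0 0 0" --pt "0 0 12 0 0 0" --pt "0 0 15 0 0 0" --pt "0 0 15 0 0 0" --pt "0 0 13 0 0 0" --pt "0 0 9 0 0 0" --pt "0 0 5 0 0 0" --pt "0 0 3 0 0 0"

```text
time_s: 15.12
tool_pos: [430.1, -212.1, 61.9]
tcp_rot: [[-0.0, 1.0, -0.002], [1.0, 0.0, 0.001], [0.001, -0.002, -1.0]]
contact_force: [-0.0, -0.5, -3.4]
width: 53.4
grasp_force: 30.0
```

>>> move_arm --pt "0 0 1 0 0 0" --pt "0 0 1 0 0 0" --pt "0 0 0.5 0 0 0" --pt "0 0 0.5 0 0 0" --pt "0 0 0.5 0 0 0" --pt "0 0 0 0 0 0" --pt "0 0 0 0 0 0" --pt "0 0 0 0 0 0"

```text
time_s: 15.78
tool_pos: [430.6, -213.1, 60.0]
tcp_rot: [[0.0, 1.0, 0.0], [1.0, -0.0, -0.0], [-0.0, 0.0, -1.0]]
contact_force: [-0.3, -0.1, -1.8]
width: 53.4
grasp_force: 30.0
```

>>> move_arm --pt "0 0 0.5 0 0 0" --pt "0 0 0 0 0 0" --pt "0 0 0 0 0 0" --pt "0 0 0 0 0 0" --pt "0 0 0 0 0 0" --pt "0 0 0 0 0 0" --pt "0 0 0 0 0 0" --pt "0 0 0 0 0 0"

```text
time_s: 16.45
tool_pos: [430.7, -213.2, 59.9]
tcp_rot: [[0.0, 1.0, 0.0], [1.0, -0.0, -0.0], [-0.0, 0.0, -1.0]]
contact_force: [-2.4, 0.5, 4.9]
width: 53.5
grasp_force: 30.0
```

>>> move_arm --pt "0 0 0 0 0 0" --pt "0 0 0 0 0 0" --pt "0 0 0 0 0 0" --pt "0 0 0 0 0 0" --pt "0 0 0 0 0 0" --pt "0 0 0 0 0 0" --pt "0 0 0 0 0 0" --pt "0 0 0 0 0 0" --gripper 87

```text
time_s: 17.12
tool_pos: [430.4, -212.9, 59.2]
tcp_rot: [[0.0, 1.0, -0.0], [1.0, -0.0, 0.0], [0.0, -0.0, -1.0]]
contact_force: [0.6, 0.2, 0.0]
width: 86.3
grasp_force: 0.0
```

>>> move_arm --pt "0 0 -4 0 0 0" --pt "0 0 -8 0 0 0" --pt "0 0 -14 0 0 0" --pt "0 0 -18 0 0 0" --pt "0 0 -20 0 0 0" --pt "0 0 -18 0 0 0" --pt "0 0 -12 0 0 0" --pt "0 0 -6 0 0 0"

```text
time_s: 17.78
tool_pos: [431.5, -213.7, 161.9]
tcp_rot: [[0.0, 1.0, 0.003], [1.0, -0.0, -0.002], [-0.002, 0.003, -1.0]]
contact_force: [1.0, -0.4, 0.3]
width: 87.0
grasp_force: 0.0
```

```bash
python3 - <<'E'
from h import *
print(sensors.state()['tool_pos'])
P=camera_params('wrist');im,d=snapshot('wrist');p=pw('wrist',d,P);x,y,z=p[...,0],p[...,1],p[...,2]
def f(n,m):
    q=p[m]
    if len(q)<9: print(n,len(q));return
    r=cv2.minAreaRect(q[:,:2].astype(np.float32));print(n,len(q),np.round(r[0],1),np.round(r[1],1),np.median(q[:,2]))
f('sh',(abs(x-432)<35)&(abs(y+212)<32)&(z>84)&(z<94))
f('cap',(abs(x-432)<35)&(abs(y+212)<32)&(z>103)&(z<115))
E
python3 plan.py 633.3 -81 160 0 3
```

```text
[ 431.53455279 -213.68488327  161.92904642]
sh 1666 [ 431.1 -212. ] [53.  52.8] 90.01604133580923
cap 1436 [ 430.8 -212. ] [32.9 32.5] 107.99955531676082
[[3,5,0,0,0,2.1],[4,5,0,0,0,2.5],[5,6,0,0,0,3],[6,7,0,0,0,3.2],[6,7,0,0,0,3.6],[8,7,0,0.1,0,3.9],[9,7,1,0,0,4.1],[9,6,0,0,0,4.3]]
[[10,6,0,0,0,4.4],[12,5,0,0,0,4.6],[11,5,0,0,0,4.6],[12,3,0,0,0,4.7],[13,3,0,0,0,4.7],[12,1,0,0,0,4.6],[12,1,0,0.1,0,4.6],[12,-1,1,0,0,4.4]]
[[12,-1,0,0,0,4.3],[10,-2,0,0,0,4.1],[10,-3,0,0,0,3.9],[10,-3,0,0,0,3.5],[8,-3,0,0,0,3.3],[7,-4,0,0,0,2.9],[6,-3,0,0,0,2.6],[4.5,-2.7,0.2,0,0,2.1]]
```

>>> move_arm --pt "3 5 0 0 0 2.1" --pt "4 5 0 0 0 2.5" --pt "5 6 0 0 0 3" --pt "6 7 0 0 0 3.2" --pt "6 7 0 0 0 3.6" --pt "8 7 0 0 0 3.9" --pt "9 7 1 0 0 4.1" --pt "9 6 0 0 0 4.3"

```text
time_s: 18.5
tool_pos: [489.6, -173.0, 156.9]
tcp_rot: [[0.453, 0.892, -0.002], [0.892, -0.453, 0.001], [0.0, -0.002, -1.0]]
contact_force: [-0.5, 0.2, 1.2]
width: 87.0
grasp_force: 0.0
```

>>> move_arm --pt "10 6 0 0 0 4.4" --pt "12 5 0 0 0 4.6" --pt "11 5 0 0 0 4.6" --pt "12 3 0 0 0 4.7" --pt "13 3 0 0 0 4.7" --pt "12 1 0 0 0 4.6" --pt "12 1 0 0 0 4.6" --pt "12 -1 1 0 0 4.4"

```text
time_s: 19.17
tool_pos: [571.9, -118.7, 156.0]
tcp_rot: [[0.895, 0.445, -0.002], [0.445, -0.895, 0.001], [-0.001, -0.001, -1.0]]
contact_force: [-0.5, -0.1, -0.3]
width: 87.2
grasp_force: 0.0
```

>>> move_arm --pt "12 -1 0 0 0 4.3" --pt "10 -2 0 0 0 4.1" --pt "10 -3 0 0 0 3.9" --pt "10 -3 0 0 0 3.5" --pt "8 -3 0 0 0 3.3" --pt "7 -4 0 0 0 2.9" --pt "6 -3 0 0 0 2.6" --pt "4.5 -2.7 0.2 0 0 2.1"

```text
time_s: 19.83
tool_pos: [631.8, -79.7, 155.5]
tcp_rot: [[1.0, -0.002, -0.002], [-0.002, -1.0, 0.001], [-0.002, -0.001, -1.0]]
contact_force: [-0.2, 0.1, 0.0]
width: 87.2
grasp_force: 0.0
```

Run:
```python
from h import *
for i in range(3):
    s=sensors.state();print(np.round(s['tool_pos'],1));P=camera_params('wrist');im,d=snapshot('wrist')
print(np.round(s['tcp_rot'],3).tolist())
save('w4',im);p=pw('wrist',d,P);x,y,z=p[...,0],p[...,1],p[...,2]
def f(n,m):
    q=p[m]
    if len(q)<9: print(n,len(q));return
    r=cv2.minAreaRect(q[:,:2].astype(np.float32));print(n,len(q),np.round(r[0],1),np.round(r[1],1),np.median(q[:,2]))
f('tub',(abs(x-633)<32)&(abs(y+81)<33)&(z>42)&(z<50))
```

```text
[631.8 -79.7 155.5]
[632.3 -79.2 155.5]
[631.8 -79.6 155.6]
[[1.0, -0.0, -0.002], [-0.0, -1.0, 0.001], [-0.002, -0.001, -1.0]]
tub 2648 [633.1 -80.6] [54.7 55. ] 46.510396934133155
```

View pics/w4.png

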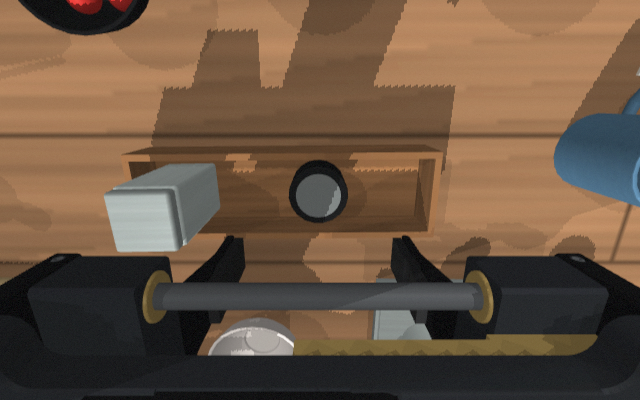

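The view shows the tub at (318,191) with the rack empty on both sides of it. The square can is at (160,205) on the left. I'll descend with a slight bias away from the square can.

>>> move_arm --pt "1 3 6 0 0 0" --pt "0 0 12 0 0 0" --pt "0 0 16 0 0 0" --pt "0 0 18 0 0 0" --pt "0 0 18 0 0 0" --pt "0 0 14 0 0 0" --pt "0 0 10 0 0 0" --pt "0 0 6 0 0 0"

```text
time_s: 20.65
tool_pos: [631.7, -83.1, 54.6]
tcp_rot: [[1.0, -0.0, -0.003], [-0.0, -1.0, 0.001], [-0.003, -0.001, -1.0]]
contact_force: [0.7, 0.3, -0.3]
width: 86.9
grasp_force: 0.0
```

>>> move_arm --pt "0 0 6 0 0 0" --pt "0 0 8 0 0 0" --pt "0 0 8 0 0 0" --pt "0 0 8 0 0 0" --pt "0 0 6 0 0 0" --pt "0 0 4 0 0 0" --pt "0 0 1 0 0 0" --pt "0 0 0 0 0 0"

```text
time_s: 21.32
tool_pos: [632.9, -83.1, 15.7]
tcp_rot: [[1.0, -0.0, -0.001], [-0.0, -1.0, 0.0], [-0.001, -0.0, -1.0]]
contact_force: [-0.0, -0.2, 0.3]
width: 86.9
grasp_force: 0.0
```

>>> move_arm --pt "0 0 0 0 0 0" --pt "0 0 0 0 0 0" --pt "0 0 0 0 0 0" --pt "0 0 0 0 0 0" --pt "0 0 0 0 0 0" --pt "0 0 0 0 0 0" --pt "0 0 0 0 0 0" --pt "0 0 0 0 0 0" --gripper 40

```text
time_s: 21.98
tool_pos: [633.2, -83.0, 16.2]
tcp_rot: [[1.0, -0.0, 0.0], [-0.0, -1.0, 0.0], [0.0, -0.0, -1.0]]
contact_force: [-0.1, 1.0, 2.2]
width: 54.5
grasp_force: 30.0
```

>>> move_arm --pt "0 0 -6 0 0 0" --pt "0 0 -12 0 0 0" --pt "0 0 -18 0 0 0" --pt "0 0 -22 0 0 0" --pt "0 0 -22 0 0 0" --pt "0 0 -20 0 0 0" --pt "0 0 -15 0 0 0" --pt "0 0 -10 0 0 0"

```text
time_s: 22.65
tool_pos: [634.3, -83.7, 144.6]
tcp_rot: [[1.0, -0.0, 0.004], [-0.0, -1.0, -0.001], [0.004, 0.001, -1.0]]
contact_force: [-0.5, -0.5, -0.9]
width: 54.6
grasp_force: 30.0
```

```bash
python3 -c "
from h import *
print(sensors.state()['tool_pos'])"; python3 plan.py 440 264 140 0 3
```

```text
[634.31014337 -83.65879398 144.57864209]
[[-5,-8,0,0,0,0],[-5,-10,0,0,0,0],[-6,-11,0,0,0,0],[-7,-13,0,0,0,0],[-8,-14,1,0,0,0],[-9,-15,0,0,0,0],[-8,-15,0,0,-0.1,0],[-10,-17,0,0,0,0]]
[[-9,-17,0,0,0,0],[-10,-18,0,0,0,0],[-10,-18,1,0,0,0],[-10,-18,0,0,0,0],[-10,-18,0,0,0,0],[-10,-18,0,0,0,0],[-10,-17,0,0,0,0],[-10,-18,1,0,-0.1,0]]
[[-9,-16,0,0.1,0,0],[-9,-16,0,0,0,0],[-8,-15,0,0,0,0],[-8,-14,0,0,0,0],[-7,-12,1,0,0,0],[-6,-12,0,0,0,0],[-6,-9,0,0,0,0],[-4.5,-8.6,-0.1,0,0,0]]
```

>>> move_arm --pt "-5 -8 0 0 0 0" --pt "-5 -10 0 0 0 0" --pt "-6 -11 0 0 0 0" --pt "-7 -13 0 0 0 0" --pt "-8 -14 0 0 0 0" --pt "-9 -15 0 0 0 0" --pt "-8 -15 0 0 0 0" --pt "-10 -17 0 0 0 0"

```text
time_s: 23.32
tool_pos: [573.8, 21.5, 140.4]
tcp_rot: [[1.0, 0.0, -0.001], [0.0, -1.0, 0.0], [-0.001, -0.0, -1.0]]
contact_force: [-0.3, 0.7, -0.7]
width: 54.1
grasp_force: 30.0
```

>>> move_arm --pt "-9 -17 0 0 0 0" --pt "-10 -18 0 0 0 0" --pt "-10 -18 0 0 0 0" --pt "-10 -18 0 0 0 0" --pt "-10 -18 0 0 0 0" --pt "-10 -18 0 0 0 0" --pt "-10 -17 0 0 0 0" --pt "-10 -18 0 0 0 0"

```text
time_s: 23.98
tool_pos: [494.4, 163.5, 140.6]
tcp_rot: [[1.0, 0.0, -0.001], [0.0, -1.0, -0.0], [-0.001, 0.0, -1.0]]
contact_force: [-0.6, 0.1, -1.9]
width: 54.6
grasp_force: 30.0
```

>>> move_arm --pt "-9 -16 0 0 0 0" --pt "-9 -16 0 0 0 0" --pt "-8 -15 0 0 0 0" --pt "-8 -14 0 0 0 0" --pt "-7 -12 0 0 0 0" --pt "-6 -12 0 0 0 0" --pt "-6 -9 0 0 0 0" --pt "-4.5 -8.6 0 0 0 0"

```text
time_s: 24.65
tool_pos: [437.2, 265.6, 140.7]
tcp_rot: [[1.0, 0.001, -0.001], [0.001, -1.0, -0.0], [-0.001, 0.0, -1.0]]
contact_force: [0.3, -0.9, -2.5]
width: 54.5
grasp_force: 30.0
```

>>> move_arm --pt "0 0 6 0 0 0" --pt "0 0 14 0 0 0" --pt "0 0 18 0 0 0" --pt "0 0 18 0 0 0" --pt "0 0 16 0 0 0" --pt "0 0 12 0 0 0" --pt "0 0 8 0 0 0" --pt "0 0 4 0 0 0"

```text
time_s: 25.32
tool_pos: [438.0, 263.9, 43.6]
tcp_rot: [[1.0, -0.001, -0.002], [-0.001, -1.0, -0.001], [-0.002, 0.001, -1.0]]
contact_force: [-0.3, -0.5, -1.0]
width: 54.4
grasp_force: 30.0
```

>>> move_arm --pt "0 0 4 0 0 0" --pt "0 0 4 0 0 0" --pt "0 0 3 0 0 0" --pt "0 0 1 0 0 0" --pt "0 0 0 0 0 0" --pt "0 0 0 0 0 0" --pt "0 0 0 0 0 0" --pt "0 0 0 0 0 0"

```text
time_s: 25.98
tool_pos: [439.0, 264.6, 33.4]
tcp_rot: [[1.0, -0.0, 0.001], [-0.0, -1.0, 0.0], [0.001, -0.0, -1.0]]
contact_force: [-0.3, 0.2, -2.0]
width: 54.7
grasp_force: 30.0
```

>>> move_arm --pt "1 0 2 0 0 0" --pt "0 0 1 0 0 0" --pt "0 0 1 0 0 0" --pt "0 0 0.5 0 0 0" --pt "0 0 0.5 0 0 0" --pt "0 0 0 0 0 0" --pt "0 0 0 0 0 0" --pt "0 0 0 0 0 0"

```text
time_s: 26.65
tool_pos: [439.6, 264.4, 28.2]
tcp_rot: [[1.0, -0.0, -0.0], [-0.0, -1.0, -0.0], [-0.0, 0.0, -1.0]]
contact_force: [-2.9, -2.5, 3.9]
width: 54.4
grasp_force: 30.0
```

>>> move_arm --pt "0 0 0 0 0 0" --pt "0 0 0 0 0 0" --pt "0 0 0 0 0 0" --pt "0 0 0 0 0 0" --pt "0 0 0 0 0 0" --pt "0 0 0 0 0 0" --pt "0 0 0 0 0 0" --pt "0 0 0 0 0 0" --gripper 87

```text
time_s: 27.32
tool_pos: [439.8, 264.5, 28.0]
tcp_rot: [[1.0, -0.0, 0.0], [-0.0, -1.0, 0.0], [0.0, -0.0, -1.0]]
contact_force: [0.1, -0.4, -0.1]
width: 86.4
grasp_force: 0.0
```

>>> move_arm --pt "0 0 -6 0 0 0" --pt "0 0 -12 0 0 0" --pt "0 0 -18 0 0 0" --pt "0 0 -24 0 0 0" --pt "0 0 -26 0 0 0" --pt "0 0 -24 0 0 0" --pt "0 0 -18 0 0 0" --pt "0 0 -10 0 0 0"

```text
time_s: 27.98
tool_pos: [441.3, 265.2, 170.3]
tcp_rot: [[1.0, -0.0, 0.005], [-0.0, -1.0, 0.002], [0.005, -0.002, -1.0]]
contact_force: [-0.1, 0.1, -0.1]
width: 86.8
grasp_force: 0.0
```

```bash
python3 - <<'E'
from h import *
print(sensors.state()['tool_pos'])
P=camera_params('wrist');im,d=snapshot('wrist');save('w5',im);p=pw('wrist',d,P);x,y,z=p[...,0],p[...,1],p[...,2]
q=p[(abs(x-440)<40)&(abs(y-264)<40)&(z>53)&(z<64)]
r=cv2.minAreaRect(q[:,:2].astype(np.float32));print(len(q),r,np.median(q[:,2]),np.ptp(q[:,2]))
E
python3 plan.py 430.7 -213 165 90 4
```

```text
[441.34947283 265.18168198 170.2801468 ]
2588 ((439.8343811035156, 263.8482971191406), (54.82636260986328, 54.0477294921875), 0.2666776478290558) 58.508363802772124 7.733119318663455
[[0,8,0,0,0,-1.5],[-1,10,0,0,0,-1.8],[-1,10,0,0,0,-2],[-1,12,0,0,0,-2.3],[-2,13,1,0,0,-2.4],[-3,13,0,0,-0.1,-2.6],[-3,15,0,0,0,-2.8],[-5,15,0,0,0,-2.9]]
[[-5,15,0,0,0,-3],[-7,15,0,0,0,-3.2],[-7,16,0,0.1,0,-3.3],[-9,16,1,0,0,-3.3],[-10,15,0,0,-0.1,-3.4],[-10,15,0,0,0,-3.5],[-12,14,0,0,0,-3.5],[-13,14,0,0,0,-3.5]]
[[-13,13,1,0,0,-3.5],[-15,12,0,0,0,-3.5],[-14,11,0,0,-0.1,-3.5],[-15,10,0,0,0,-3.4],[-16,9,0,0,0,-3.3],[-15,7,1,0,0,-3.3],[-16,7,0,0,0,-3.2],[-15,6,0,0,0,-3]]
[[-15,4,0,0,0,-3],[-14,4,0,0,0,-2.7],[-14,2,0,0.1,-0.1,-2.6],[-13,2,1,0,0,-2.5],[-11,2,0,0,0,-2.2],[-11,0,0,0,0,-2],[-10,1,0,0,0,-1.8],[-7.7,-0.4,0,0,0,-1.5]]
```

>>> move_arm --pt "0 8 0 0 0 -1.5" --pt "-1 10 0 0 0 -1.8" --pt "-1 10 0 0 0 -2" --pt "-1 12 0 0 0 -2.3" --pt "-2 13 1 0 0 -2.4" --pt "-3 13 0 0 -0.1 -2.6" --pt "-3 15 0 0 0 -2.8" --pt "-5 15 0 0 0 -2.9"

```text
time_s: 28.7
tool_pos: [436.6, 166.1, 164.2]
tcp_rot: [[0.949, 0.316, -0.003], [0.316, -0.949, -0.001], [-0.003, -0.0, -1.0]]
contact_force: [-0.1, 0.5, 0.2]
width: 87.1
grasp_force: 0.0
```

>>> move_arm --pt "-5 15 0 0 0 -3" --pt "-7 15 0 0 0 -3.2" --pt "-7 16 0 0.1 0 -3.3" --pt "-9 16 1 0 0 -3.3" --pt "-10 15 0 0 -0.1 -3.4" --pt "-10 15 0 0 0 -3.5" --pt "-12 14 0 0 0 -3.5" --pt "-13 14 0 0 0 -3.5"

```text
time_s: 29.37
tool_pos: [433.2, 24.4, 163.3]
tcp_rot: [[0.705, 0.709, -0.005], [0.709, -0.705, 0.0], [-0.003, -0.004, -1.0]]
contact_force: [0.5, 0.2, 0.3]
width: 87.1
grasp_force: 0.0
```

>>> move_arm --pt "-13 13 1 0 0 -3.5" --pt "-15 12 0 0 0 -3.5" --pt "-14 11 0 0 -0.1 -3.5" --pt "-15 10 0 0 0 -3.4" --pt "-16 9 0 0 0 -3.3" --pt "-15 7 1 0 0 -3.3" --pt "-16 7 0 0 0 -3.2" --pt "-15 6 0 0 0 -3"

```text
time_s: 30.03
tool_pos: [430.5, -117.5, 161.3]
tcp_rot: [[0.312, 0.95, -0.006], [0.95, -0.312, -0.001], [-0.002, -0.006, -1.0]]
contact_force: [0.6, -0.2, 0.2]
width: 86.8
grasp_force: 0.0
```

>>> move_arm --pt "-15 4 0 0 0 -3" --pt "-14 4 0 0 0 -2.7" --pt "-14 2 0 0.1 -0.1 -2.6" --pt "-13 2 1 0 0 -2.5" --pt "-11 2 0 0 0 -2.2" --pt "-11 0 0 0 0 -2" --pt "-10 1 0 0 0 -1.8" --pt "-7.7 -0.4 0 0 0 -1.5"

```text
time_s: 30.7
tool_pos: [427.9, -214.4, 160.5]
tcp_rot: [[-0.001, 1.0, -0.008], [1.0, 0.001, -0.002], [-0.002, -0.008, -1.0]]
contact_force: [-0.3, 0.7, 0.1]
width: 87.1
grasp_force: 0.0
```

Run:
```python
from h import *
for i in range(3):
    s=sensors.state();print(np.round(s['tool_pos'],1));snapshot('wrist')
print(np.round(s['tcp_rot'],3).tolist())
```

```text
[ 427.9 -214.4  160.5]
[ 427.8 -215.4  160.6]
[ 427.8 -214.5  160.6]
[[0.001, 1.0, -0.008], [1.0, -0.001, -0.002], [-0.002, -0.008, -1.0]]
```

>>> move_arm --pt "1 2 6 -0.3 0.1 0" --pt "1 1 12 0 0 0" --pt "0 0 16 0 0 0" --pt "0 0 18 0 0 0" --pt "0 0 18 0 0 0" --pt "0 0 15 0 0 0" --pt "0 0 10 0 0 0" --pt "0 0 5 0 0 0"

```text
time_s: 31.52
tool_pos: [429.8, -210.5, 58.8]
tcp_rot: [[0.0, 1.0, -0.005], [1.0, -0.0, 0.002], [0.002, -0.005, -1.0]]
contact_force: [-0.9, 0.3, -0.3]
width: 87.1
grasp_force: 0.0
```

>>> move_arm --pt "0 0 0 0 0 0" --pt "0 0 0 0 0 0" --pt "0 0 0 0 0 0" --pt "0 0 0 0 0 0" --pt "0 0 0 0 0 0" --pt "0 0 0 0 0 0" --pt "0 0 0 0 0 0" --pt "0 0 0 0 0 0"

```text
time_s: 32.18
tool_pos: [431.3, -212.2, 61.5]
tcp_rot: [[0.0, 1.0, -0.001], [1.0, -0.0, -0.001], [-0.001, -0.001, -1.0]]
contact_force: [-0.2, -0.3, -0.5]
width: 87.0
grasp_force: 0.0
```

>>> move_arm --pt "0 0 0 0 0 0" --pt "0 0 0 0 0 0" --pt "0 0 0 0 0 0" --pt "0 0 0 0 0 0" --pt "0 0 0 0 0 0" --pt "0 0 0 0 0 0" --pt "0 0 0 0 0 0" --pt "0 0 0 0 0 0" --gripper 40

```text
time_s: 32.85
tool_pos: [431.1, -212.0, 61.3]
tcp_rot: [[0.0, 1.0, -0.002], [1.0, -0.0, -0.001], [-0.001, -0.002, -1.0]]
contact_force: [-0.3, 0.7, 1.0]
width: 53.3
grasp_force: 30.0
```

>>> move_arm --pt "0 0 -4 0 0 0" --pt "0 0 -8 0 0 0" --pt "0 0 -12 0 0 0" --pt "0 0 -14 0 0 0" --pt "0 0 -14 0 0 0" --pt "0 0 -14 0 0 0" --pt "0 0 -12 0 0 0" --pt "0 0 -7 0 0 0"

```text
time_s: 33.52
tool_pos: [431.9, -212.3, 148.2]
tcp_rot: [[0.0, 1.0, -0.0], [1.0, -0.0, -0.002], [-0.002, -0.0, -1.0]]
contact_force: [1.1, 0.1, -3.1]
width: 53.3
grasp_force: 30.0
```

>>> move_arm --pt "4 4 0 0 0 0" --pt "8 8 0 0 0 0" --pt "12 12 0 0 0 0" --pt "16 16 0 0 0 0" --pt "17 18 0 0 0 0" --pt "18 18 0 0 0 0" --pt "18 18 0 0 0 0" --pt "17 17 0 0 0 0"

```text
time_s: 34.18
tool_pos: [542.9, -99.6, 144.4]
tcp_rot: [[0.0, 1.0, -0.004], [1.0, -0.0, 0.0], [0.0, -0.004, -1.0]]
contact_force: [1.3, -0.3, -3.8]
width: 53.3
grasp_force: 30.0
```

>>> move_arm --pt "17 17 0 0 0 0" --pt "17 17 0 0 0 0" --pt "15 16 0 0 0 0" --pt "13 14 0 0 0 0" --pt "10 10 0 0 0 0" --pt "8 8 0 0 0 0" --pt "5 5 0 0 0 0" --pt "2 2 0 0 0 0"

```text
time_s: 34.85
tool_pos: [631.5, -13.7, 144.6]
tcp_rot: [[-0.001, 1.0, -0.003], [1.0, 0.001, -0.0], [-0.0, -0.003, -1.0]]
contact_force: [-0.4, 0.2, -3.7]
width: 53.1
grasp_force: 30.0
```

>>> move_arm --pt "0 0 0 0 0 0" --pt "0 0 0 0 0 0" --pt "0 0 0 0 0 0" --pt "0 0 0 0 0 0" --pt "0 0 0 0 0 0" --pt "0 0 0 0 0 0" --pt "0 0 0 0 0 0" --pt "0 0 0 0 0 0"

```text
time_s: 35.52
tool_pos: [631.4, -15.2, 145.9]
tcp_rot: [[0.001, 1.0, -0.002], [1.0, -0.001, -0.001], [-0.001, -0.002, -1.0]]
contact_force: [0.7, 0.0, -3.2]
width: 53.6
grasp_force: 30.0
```

Run:
```python
from h import *
for i in range(3):
    s=sensors.state();print(np.round(s['tool_pos'],1));P=camera_params('wrist');im,d=snapshot('wrist')
save('w6',im)
p=pw('wrist',d,P);x,y,z=p[...,0],p[...,1],p[...,2]
q=p[(abs(x-632)<25)&(abs(y+15)<25)&(z>180)&(z<210)];print(len(q), q.mean(0) if len(q) else '')
```

```text
[631.4 -15.2 145.9]
[631.4 -15.1 145.8]
[631.4 -15.1 145.8]
2425 [631.27450126 -10.77713572 190.25071098]
```

View pics/w6.png

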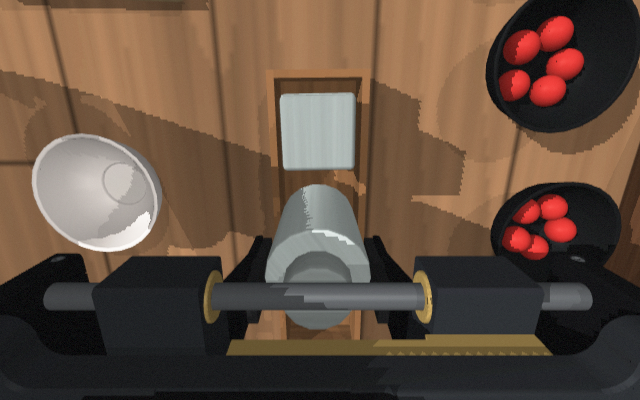

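The shaker hangs centred over its place at (316,245), and the square can at (318,130) is undisturbed. I'll lower it into the rack.

>>> move_arm --pt "0 0 6 0 0 0" --pt "0 0 12 0 0 0" --pt "0 0 15 0 0 0" --pt "0 0 15 0 0 0" --pt "0 0 13 0 0 0" --pt "0 0 9 0 0 0" --pt "0 0 5 0 0 0" --pt "0 0 3 0 0 0"

```text
time_s: 36.33
tool_pos: [630.7, -15.0, 66.4]
tcp_rot: [[0.0, 1.0, -0.003], [1.0, -0.0, -0.0], [-0.0, -0.003, -1.0]]
contact_force: [-0.6, -0.5, -2.8]
width: 53.5
grasp_force: 30.0
```

>>> move_arm --pt "0 0 1 0 0 0" --pt "0 0 1 0 0 0" --pt "0 0 1 0 0 0" --pt "0 0 0.5 0 0 0" --pt "0 0 0.5 0 0 0" --pt "0 0 0 0 0 0" --pt "0 0 0 0 0 0" --pt "0 0 0 0 0 0"

```text
time_s: 37.0
tool_pos: [631.4, -15.1, 64.0]
tcp_rot: [[0.0, 1.0, -0.001], [1.0, -0.0, -0.001], [-0.001, -0.001, -1.0]]
contact_force: [-0.6, 0.7, -3.1]
width: 53.1
grasp_force: 30.0
```

>>> move_arm --pt "0 0 0.5 0 0 0" --pt "0 0 0.5 0 0 0" --pt "0 0 0.3 0 0 0" --pt "0 0 0 0 0 0" --pt "0 0 0 0 0 0" --pt "0 0 0 0 0 0" --pt "0 0 0 0 0 0" --pt "0 0 0 0 0 0"

```text
time_s: 37.67
tool_pos: [631.5, -15.1, 63.3]
tcp_rot: [[0.0, 1.0, -0.001], [1.0, -0.0, -0.001], [-0.001, -0.001, -1.0]]
contact_force: [-3.6, 0.6, 5.0]
width: 53.0
grasp_force: 30.0
```

>>> move_arm --pt "0 0 0 0 0 0" --pt "0 0 0 0 0 0" --pt "0 0 0 0 0 0" --pt "0 0 0 0 0 0" --pt "0 0 0 0 0 0" --pt "0 0 0 0 0 0" --pt "0 0 0 0 0 0" --pt "0 0 0 0 0 0" --gripper 87

```text
time_s: 38.33
tool_pos: [631.3, -15.1, 62.4]
tcp_rot: [[0.0, 1.0, -0.002], [1.0, -0.0, -0.001], [-0.001, -0.002, -1.0]]
contact_force: [0.2, 0.5, -1.2]
width: 86.1
grasp_force: 0.0
```

>>> move_arm --pt "0 0 -4 0 0 0" --pt "0 0 -8 0 0 0" --pt "0 0 -14 0 0 0" --pt "0 0 -18 0 0 0" --pt "0 0 -20 0 0 0" --pt "0 0 -18 0 0 0" --pt "0 0 -12 0 0 0" --pt "0 0 -6 0 0 0"

```text
time_s: 39.0
tool_pos: [633.1, -15.2, 166.3]
tcp_rot: [[0.0, 1.0, 0.003], [1.0, -0.0, -0.001], [-0.001, 0.003, -1.0]]
contact_force: [0.7, -0.2, 0.8]
width: 87.0
grasp_force: 0.0
```

```bash
python3 - <<'E'
from h import *
P=camera_params('wrist');im,d=snapshot('wrist');p=pw('wrist',d,P);x,y,z=p[...,0],p[...,1],p[...,2]
q=p[(abs(x-632)<35)&(abs(y+16)<32)&(z>86)&(z<94)];r=cv2.minAreaRect(q[:,:2].astype(np.float32));print(len(q),r,np.median(q[:,2]))
E
python3 plan.py 429.7 -329 162 90 3
```

```text
1613 ((631.142578125, -15.26483154296875), (52.950740814208984, 52.76183319091797), 1.6981549263000488) 92.06130493516196
[[-7,-5,0,0,0,0],[-9,-5,0,0,0,0],[-10,-7,0,0,0,0],[-12,-7,1,0,0,0],[-12,-9,0,0,0,0],[-14,-8,0,0,0,0],[-14,-10,0,0,0,0],[-15,-9,0,0.1,0,0]]
[[-15,-10,0,0,0,0],[-16,-11,1,0,0,0],[-17,-10,0,0,0,0],[-16,-11,0,0,0,0],[-16,-10,0,0,0,0],[-16,-11,1,0,0.1,0],[-16,-10,0,0,0,0],[-16,-10,0,0,0,0]]
[[-15,-10,0,0,0,0],[-14,-9,0,0.1,0,0],[-14,-9,1,0,0,0],[-12,-8,0,0,0,0],[-11,-7,0,0,0,0],[-11,-7,0,0,0,0],[-8,-6,0,0,0,0],[-7.8,-4.3,0.3,0,0,0]]
```

>>> move_arm --pt "-7 -5 0 0 0 0" --pt "-9 -5 0 0 0 0" --pt "-10 -7 0 0 0 0" --pt "-12 -7 0 0 0 0" --pt "-12 -9 0 0 0 0" --pt "-14 -8 0 0 0 0" --pt "-14 -10 0 0 0 0" --pt "-15 -9 0 0 0 0"

```text
time_s: 39.72
tool_pos: [569.8, -109.5, 162.1]
tcp_rot: [[0.001, 1.0, -0.003], [1.0, -0.001, -0.001], [-0.001, -0.003, -1.0]]
contact_force: [-0.4, -0.3, -0.5]
width: 87.1
grasp_force: 0.0
```

>>> move_arm --pt "-15 -10 0 0 0 0" --pt "-16 -11 0 0 0 0" --pt "-17 -10 0 0 0 0" --pt "-16 -11 0 0 0 0" --pt "-16 -10 0 0 0 0" --pt "-16 -11 0 0 0 0" --pt "-16 -10 0 0 0 0" --pt "-16 -10 0 0 0 0"

```text
time_s: 40.38
tool_pos: [486.4, -237.4, 162.5]
tcp_rot: [[0.001, 1.0, -0.003], [1.0, -0.001, -0.001], [-0.001, -0.003, -1.0]]
contact_force: [-0.3, 0.0, 0.4]
width: 87.0
grasp_force: 0.0
```

>>> move_arm --pt "-15 -10 0 0 0 0" --pt "-14 -9 0 0 0 0" --pt "-14 -9 0 0 0 0" --pt "-12 -8 0 0 0 0" --pt "-11 -7 0 0 0 0" --pt "-11 -7 0 0 0 0" --pt "-8 -6 0 0 0 0" --pt "-7.8 -4.3 0 0 0 0"

```text
time_s: 41.05
tool_pos: [427.0, -329.6, 162.9]
tcp_rot: [[0.001, 1.0, -0.002], [1.0, -0.001, -0.001], [-0.001, -0.002, -1.0]]
contact_force: [0.5, -0.2, 0.3]
width: 87.0
grasp_force: 0.0
```

>>> move_arm --pt "0 0 0 0 0 0" --pt "0 0 0 0 0 0" --pt "0 0 0 0 0 0" --pt "0 0 0 0 0 0" --pt "0 0 0 0 0 0" --pt "0 0 0 0 0 0" --pt "0 0 0 0 0 0" --pt "0 0 0 0 0 0"

```text
time_s: 41.72
tool_pos: [428.2, -328.5, 163.1]
tcp_rot: [[-0.0, 1.0, -0.002], [1.0, 0.0, -0.001], [-0.001, -0.002, -1.0]]
contact_force: [0.2, 0.2, 0.3]
width: 86.8
grasp_force: 0.0
```

>>> move_arm --pt "0 1 6 0 0 0" --pt "0 0 12 0 0 0" --pt "0 0 17 0 0 0" --pt "0 0 19 0 0 0" --pt "0 0 19 0 0 0" --pt "0 0 16 0 0 0" --pt "0 0 10 0 0 0" --pt "0 0 6 0 0 0"

```text
time_s: 42.38
tool_pos: [427.7, -327.7, 55.5]
tcp_rot: [[0.0, 1.0, -0.004], [1.0, -0.0, 0.002], [0.002, -0.004, -1.0]]
contact_force: [0.6, -0.1, -0.4]
width: 87.1
grasp_force: 0.0
```

>>> move_arm --pt "0 0 0 0 0 0" --pt "0 0 0 0 0 0" --pt "0 0 0 0 0 0" --pt "0 0 0 0 0 0" --pt "0 0 0 0 0 0" --pt "0 0 0 0 0 0" --pt "0 0 0 0 0 0" --pt "0 0 0 0 0 0" --gripper 40

```text
time_s: 43.05
tool_pos: [429.4, -329.3, 58.8]
tcp_rot: [[0.0, 1.0, -0.001], [1.0, -0.0, -0.002], [-0.002, -0.001, -1.0]]
contact_force: [0.9, -0.7, 3.5]
width: 53.5
grasp_force: 30.0
```

>>> move_arm --pt "0 0 -4 0 0 0" --pt "0 0 -8 0 0 0" --pt "0 0 -12 0 0 0" --pt "0 0 -14 0 0 0" --pt "0 0 -14 0 0 0" --pt "0 0 -14 0 0 0" --pt "0 0 -12 0 0 0" --pt "0 0 -7 0 0 0"

```text
time_s: 43.72
tool_pos: [429.6, -329.4, 145.5]
tcp_rot: [[0.0, 1.0, -0.0], [1.0, -0.0, -0.003], [-0.003, -0.0, -1.0]]
contact_force: [0.7, -0.1, -3.1]
width: 53.3
grasp_force: 30.0
```

>>> move_arm --pt "4 4 0 0 0 0" --pt "8 8 0 0 0 0" --pt "10 12 0 0 0 0" --pt "14 16 0 0 0 0" --pt "16 18 0 0 0 0" --pt "16 18 0 0 0 0" --pt "16 18 0 0 0 0" --pt "16 18 0 0 0 0"

```text
time_s: 44.38
tool_pos: [541.5, -226.5, 141.2]
tcp_rot: [[0.0, 1.0, -0.004], [1.0, -0.0, 0.001], [0.001, -0.004, -1.0]]
contact_force: [-0.1, -0.4, -3.7]
width: 53.3
grasp_force: 30.0
```

>>> move_arm --pt "16 18 0 0 0 0" --pt "16 18 0 0 0 0" --pt "14 16 0 0 0 0" --pt "12 14 0 0 0 0" --pt "10 11 0 0 0 0" --pt "8 8 0 0 0 0" --pt "4 5 0 0 0 0" --pt "1 2 0 0 0 0"

```text
time_s: 45.05
tool_pos: [633.3, -146.8, 141.9]
tcp_rot: [[-0.001, 1.0, -0.003], [1.0, 0.001, -0.0], [-0.0, -0.003, -1.0]]
contact_force: [0.4, 0.8, -1.9]
width: 53.6
grasp_force: 30.0
```

>>> move_arm --pt "0 0 0 0 0 0" --pt "0 0 0 0 0 0" --pt "0 0 0 0 0 0" --pt "0 0 0 0 0 0" --pt "0 0 0 0 0 0" --pt "0 0 0 0 0 0" --pt "0 0 0 0 0 0" --pt "0 0 0 0 0 0"

```text
time_s: 45.72
tool_pos: [633.0, -148.0, 142.6]
tcp_rot: [[0.001, 1.0, -0.002], [1.0, -0.001, -0.001], [-0.001, -0.002, -1.0]]
contact_force: [-0.2, -0.5, -1.6]
width: 53.8
grasp_force: 30.0
```

>>> move_arm --pt "0 0 6 0 0 0" --pt "0 0 12 0 0 0" --pt "0 0 15 0 0 0" --pt "0 0 15 0 0 0" --pt "0 0 13 0 0 0" --pt "0 0 9 0 0 0" --pt "0 0 5 0 0 0" --pt "0 0 3 0 0 0"

```text
time_s: 46.38
tool_pos: [632.3, -147.7, 63.2]
tcp_rot: [[0.0, 1.0, -0.003], [1.0, -0.0, -0.0], [-0.0, -0.003, -1.0]]
contact_force: [-0.8, -0.7, -2.4]
width: 53.6
grasp_force: 30.0
```

>>> move_arm --pt "0 0 1 0 0 0" --pt "0 0 1 0 0 0" --pt "0 0 1 0 0 0" --pt "0 0 0.5 0 0 0" --pt "0 0 0.5 0 0 0" --pt "0 0 0 0 0 0" --pt "0 0 0 0 0 0" --pt "0 0 0 0 0 0"

```text
time_s: 47.05
tool_pos: [633.1, -148.0, 60.9]
tcp_rot: [[0.0, 1.0, -0.001], [1.0, -0.0, -0.001], [-0.001, -0.001, -1.0]]
contact_force: [-0.3, -0.3, -2.0]
width: 53.4
grasp_force: 30.0
```

>>> move_arm --pt "0 0 0.5 0 0 0" --pt "0 0 0.5 0 0 0" --pt "0 0 0.3 0 0 0" --pt "0 0 0 0 0 0" --pt "0 0 0 0 0 0" --pt "0 0 0 0 0 0" --pt "0 0 0 0 0 0" --pt "0 0 0 0 0 0"

```text
time_s: 47.72
tool_pos: [633.2, -148.0, 60.8]
tcp_rot: [[0.0, 1.0, -0.001], [1.0, -0.0, -0.001], [-0.001, -0.001, -1.0]]
contact_force: [-3.9, 1.0, 6.8]
width: 53.8
grasp_force: 29.9
```

Contact again, so I'll release, rise, and back off towards the robot so the cameras can see.

>>> move_arm --pt "0 0 0 0 0 0" --pt "0 0 0 0 0 0" --pt "0 0 0 0 0 0" --pt "0 0 0 0 0 0" --pt "0 0 0 0 0 0" --pt "0 0 0 0 0 0" --pt "0 0 0 0 0 0" --pt "0 0 0 0 0 0" --gripper 87

```text
time_s: 48.38
tool_pos: [632.9, -147.9, 59.2]
tcp_rot: [[0.0, 1.0, -0.002], [1.0, -0.0, -0.001], [-0.001, -0.002, -1.0]]
contact_force: [0.2, -0.2, 0.4]
width: 86.2
grasp_force: 0.0
```

>>> move_arm --pt "0 0 -4 0 0 0" --pt "0 0 -8 0 0 0" --pt "0 0 -14 0 0 0" --pt "0 0 -18 0 0 0" --pt "0 0 -20 0 0 0" --pt "0 0 -20 0 0 0" --pt "0 0 -20 0 0 0" --pt "0 0 -16 0 0 0"

```text
time_s: 49.05
tool_pos: [634.0, -148.1, 183.2]
tcp_rot: [[0.0, 1.0, 0.002], [1.0, -0.0, -0.002], [-0.002, 0.002, -1.0]]
contact_force: [1.1, -0.7, -0.0]
width: 87.0
grasp_force: 0.0
```

>>> move_arm --pt "-8 -6 0 0 0 0" --pt "-14 -12 0 0 0 0" --pt "-18 -16 0 0 0 0" --pt "-20 -18 0 0 0 0" --pt "-20 -18 0 0 0 0" --pt "-18 -16 0 0 0 0" --pt "-14 -12 0 0 0 0" --pt "-8 -6 0 0 0 0"

```text
time_s: 49.72
tool_pos: [527.0, -269.7, 179.4]
tcp_rot: [[0.002, 1.0, -0.003], [1.0, -0.002, -0.001], [-0.001, -0.003, -1.0]]
contact_force: [0.1, -0.4, 0.7]
width: 87.1
grasp_force: 0.0
```

Run:
```python
from h import *
im,d=snapshot('top');save('tend',im);p=pw('top',d)
x,y,z=p[...,0],p[...,1],p[...,2]
def f(n,X,Y,r,a,b):
    q=p[(abs(x-X)<r)&(abs(y-Y)<r)&(z>a)&(z<b)]
    if len(q)<9: print(n,len(q));return
    k=cv2.minAreaRect(q[:,:2].astype(np.float32));print(n,len(q),np.round(k[0],1),np.round(k[1],1),round(float(np.median(q[:,2])),1))
f('square',631,50,32,98,112);f('cap',631,-15,30,97,112);f('round',634,-147,32,96,112);f('tub',440,264,36,54,66);f('bowl',434,-11,65,40,60);f('bottle',662,355,40,150,220)
im,_=snapshot('scene');save('send',im)
```

```text
square 346 [630.6  49.8] [47.3 47.7] 109.7
cap 140 [630.6 -15.4] [34.3 31.2] 109.3
round 378 [ 633.1 -146.4] [50.5 50.2] 104.4
tub 413 [441.  263.2] [53.6 53.6] 58.8
bowl 385 [434.6 -11.4] [106.4 106.3] 48.5
bottle 254 [662.4 354.6] [29.7 28.5] 198.2
```

View pics/send.png

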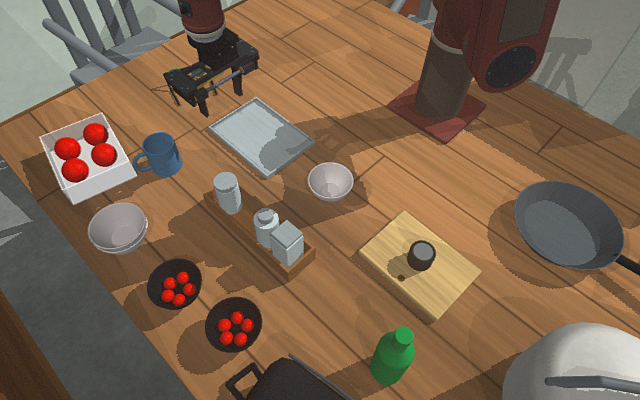

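The scene view shows the round can (228,193), shaker (266,228) and square can (287,243) upright in the rack. The tub is mid-board (421,255), and the bowl and bottle have not moved.

```bash
python3 -c "
from h import *
print(workorder.job_done())"
```

```text
the job is handed in; nothing more can be done
None
```

The job is handed in, with no verdict returned: the tub stands upright mid-board, the round can and shaker are back upright within about 1 mm of their starting places, and the bowl and bottle have not moved; it took about 50 s of the 125 s allowed.

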